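# Lift the rinsed basket with the lifting hook and hang it on the drip stand

## Robot

A 6-joint arm with a two-finger parallel gripper is mounted at the origin on the work surface; the furniture and walls round the work are solid. World frame = base frame: x ahead of the robot, y to its left, z up, the work surface at z = 0. Lengths are in m, angles in rad, forces in N, time in s.
With the tool pointing down it reaches from about 0.425 to 0.95 m from the base axis. Payload 3.5 kg.
Tool frame: the origin (TCP) lies on the centre line of the jaws, within the pads' length; the fingertips stand 19 mm ahead of it and the grasp point (between the pads) is the TCP; z points along the fingers, y is the line along which they close (so a half turn about z gives the same grasp; the last joint's range is limited). The gripper opens to 85 mm and grips with 20 to 120 N. Pads are 22 mm wide; open, the fingers measure 114 mm over their backs; the gripper's body (76 mm by 85 mm) begins 54 mm behind the grasp point. The pads swing forward as they close: fully open they stand 13 mm farther back than shut.
Start: joints at [1.093, 0.286, 1.577, -0, 1.279, -0.15], TCP at [0.217, 0.639, 0.25] pointing down, gripper open.
Joint ranges: [-2.77, 2.77], [-0.9, 2.22], [0.21, 2.48], [-1.53, 4.67], [0.24, 2.81], [-2.84, 2.84]. Speed limits (rad/s): [2.79, 2.79, 3.14, 3.14, 3.14, 3.14].

## Interface

Orientations are given as a unit quaternion [x, y, z, w].
In Python, from plant import ctrl, imaging gives the robot as it stands. The module is installed in compiled form; this text tells all that it offers.
- The arm moves only by the shell command python3 -m handwheel 'ROWS' [OPENING] [FORCE]. ROWS is JSON, one flat list of numbers, 6 for each row, row after row: the shift along the world's x, y, z in units of 150 mm (1.0 is 150 mm), then the turn, a rotation vector about the world's x, y, z in units of 90 degrees (1.0 is 90 degrees). In form: [tx, ty, tz, rx, ry, rz, tx, ty, tz, rx, ry, rz, ...]. A call has 1 to 5 rows; each row shifts and turns the commanded pose from where the row before left it; what a row does not reach is not made up. A row lasts 1/12 s, in which the tool goes at most 41.7 mm and 7.16 degrees, less where a joint would pass 70% of its speed; a pose out of reach is approached as far as the arm can. A call with a number of a shift or a turn outside -1 to 1 is refused whole. A call with a gripper value outside its range is refused whole. OPENING is the opening, from 0 (shut) to 1 (fully open), set as the call begins (- or left out, the last holds). The fingers move at their own pace and stop on an object; FORCE is the grip in N (left out, the last holds). Time passes only in rows, so rows that do not move let the fingers close. It gives the time, the measured TCP pose, the force, the opening and the grip force at its end, in the units of the state.
- ctrl.get_state(): the state, without advancing time (a new reading comes with each control period).
- imaging.read_camera(name): name is "scene" or "top"; returns (picture, depth): 420x560x3 uint8, blue, green, red; 420x560 float32, m along the optical axis (not along the pixel's ray), 0 where there is no reading.
- imaging.get_calibration(name): a dict with "fovy" (degrees; the focal length in pixels is half the picture's height over the tangent of half this angle, whatever the lens; pixels are square), "cx", "cy" (the principal point, pixels), "R" (3x3) and "t" (3): a world point X has camera coordinates R X + t. Camera axes: x right, y down, z forward; pixel columns grow to the right and rows downward; lengths in m; the calibration is good to about 2 mm. A picture is of the moment at which its call begins. get_calibration takes no time and is no camera call.
- ctrl.sign_off(): hands the job in; it is judged then, once.
The state is a dict: "time": time; "qpos": joint angles; "dq": joint speeds; "joint_efforts": joint torques, N m; "eef_pos": TCP position; "tcp_rot": TCP orientation; "contact_force": force on the tool from outside, world axes, zero at the start; "wrist_torque": the same for the moment, N m; "opening": opening from 0.0 (shut) to 1.0 (fully open); "finger_force": force on a finger pad.
Only numpy, scipy, OpenCV 4.12 (cv2) and the standard library are available. Lean on these libraries where they do the work, as an engineer would, in place of code of your own. Each camera call takes 0.05 s, during which the arm holds its last target. There are 200 camera calls.

## Task

Take the orange-handled lifting hook from its rest, catch the wire basket's bail with it, lift the basket out of the rinse bath and lower it gently onto both prongs of the drip stand, so that it hangs there by its bail, upright and still. Then back the lifting hook out and put it back on its rest as it was. Never touch the basket with the gripper, do not press or jolt it on the prongs, and leave the beaker, the jar and the bottle where they stand.

Things in the scene. Friction and masses are not known exactly. Their poses are not given: they have to be found in the camera images.
- basket: Square wire basket, 90 x 90 mm, 30 mm high to its rim, about 0.3 to 0.55 kg, with brass fittings in it; a rigid steel bail stands over it. Origin at the centre of its underside, z up; the bail's bar runs along its y. It stands in the rinse bath.
- bail_mid (a point): Middle of the bail's bar (centre line), 145 mm above the basket's underside. The bar is 8 mm thick, runs along the basket's y, drops 5 mm to y = +-37 mm and then bends down to the sides at y = +-45 mm. Below the bar the bail is open down to the basket's rim, 115 mm lower.
- rinse_bath: Open metal tank, 150 (x) x 170 (y) x 50 mm, wall and floor 6 mm, fixed to the bench; no liquid. Origin at the centre of its underside.
- drip_stand: White drip tray, 170 x 140 mm, 14 mm lip, fixed; a 12 mm post, 250 mm high, at stand x = +72 mm. On the post a blue head carries two 8 mm prongs that point to the stand's -x, at stand y = +-26 mm, with free space between. Their seats lie above the stand's origin (on the bench). The bail shall lie in both, along the stand's y.
- hook_line (a point): Point on the bench straight below the prongs' seats (the stand's origin). The head is clamped on the post at a height not measured here: a bar lying in the seats has its centre line somewhere between z = 165 and 215 mm, to be felt (or seen). The upturned prong tips, at stand x = -19 mm, rise 12 mm above that line, the rods reach 14 mm below it.
- lifting_hook: C-shaped hook of two like 6 mm steel rods, 24 mm wide overall, 0.12 kg. Origin: centre of an 8 mm bar resting in it; z up, mouth open to +x. Underside z = -12 mm; tip at x = 17 mm, top z = 13 mm; back at x = -24 mm; upper arm's underside z = 31 mm, right above the seat. A bar passes the mouth with its centre between z = 17 and 27 mm in this frame.
- hook_grip (a point): Middle of the lifting hook's orange grip, 91 mm above the hook's origin. The grip is 34 (hook x) x 14 (hook y) x 46 mm high, to be pinched across its 14 mm. Below it is a black shoulder plate, 36 (x) x 64 (y) x 8 mm, 60 to 68 mm above the origin.
- tool_rest: Grey rest, fixed: two upright rails, tops at z = 100 mm, 60 mm long in x, inner faces at y = +-18 mm, outer +-28 mm, with 6 mm high stops at x = +-24 to +-30 mm. The lifting hook hangs between the rails by its shoulder plate: its origin then lies 40 mm above the rest's origin, x axes alike. Origin at the centre of its underside.
- beaker: Clear beaker, 60 mm wide, 70 mm high, a bystander. Origin at the centre of its underside.
- ferrule_jar: White jar with red lid, 46 mm wide, 64 mm high, a bystander. Origin at the centre of its underside.
- red_bottle: Clear bottle with red cap, 70 mm wide, 142 mm high, a bystander. Origin at the centre of its underside.

How it is judged:
On the way, in this order (a step that is already met when the one before it is completed fails the run):
1. the basket hangs from the lifting hook, clear of the bath (contact force between basket and lifting_hook above 1 N and contact force between basket and rinse_bath below 0.1 N and height (world z) of basket above 0.055 m), for 0.2 s.
2. the basket hangs upright by its bail on the drip stand's prongs and the lifting hook no longer touches it (horizontal distance between bail_mid and hook_line below 0.02 m and height (world z) of bail_mid above 0.155 m and angle between basket's own z axis and vertical below 0.2 rad and angle between the y axis of basket and the y axis of drip_stand, either way round below 0.25 rad and contact force between basket and drip_stand above 1 N and contact force between basket and lifting_hook below 0.2 N), for 0.3 s.
At the end, for the whole second after the job is handed in: The basket hangs still by its bail on both prongs (middle within 20 mm of the seats, bail within 0.25 rad of them, basket within 0.2 rad of upright), free of the lifting hook, which hangs still on its rest by its shoulder (within 12 mm sideways, 6 mm in height, 0.12 rad upright, 0.25 rad turned) (all of step 2 and linear speed of each of basket, lifting_hook below 0.03 m/s and angular speed of basket below 0.3 rad/s and horizontal distance between lifting_hook and tool_rest below 0.012 m and z of lifting_hook in the frame of tool_rest between 0.034 and 0.046 m and angle between lifting_hook's own z axis and vertical below 0.12 rad and angle between the x axis of lifting_hook and the x axis of tool_rest, either way round below 0.25 rad); the robot touches nothing.
It fails at once if the gripper or arm touches the basket (contact force between any of the fingers, the arm and basket above 1 N).
It fails at once if the basket is pressed or dropped on the drip stand (more than 35 N) (contact force between basket and drip_stand above 35 N).
It fails at once if the basket tips more than 0.6 rad (angle between basket's own z axis and vertical above 0.6 rad).
It fails at once if the beaker, the jar or the bottle is moved more than 20 mm (distance of any of beaker, ferrule_jar, red_bottle from where it was at the start of the episode above 0.02 m).
It also fails if it takes over 72 s, if anything falls off the work surface, if the arm or the gripper's body presses on something with over 40 N, if the wrist force passes 120 N, or if a joint passes its speed limit or range.

## Working session

There is one attempt and no reset: what is moved stays moved. The work goes in short steps, Python scripts to look and compute and a shell command to move; the robot and the scene stay as the last step left them, time stands still between calls to the robot, and variables do not carry over. Pictures are saved under pics/ and viewed, at most 10 in all, crops included, and the job is handed in when it is done.

```bash
mkdir -p pics; cat > h.py <<'E'
import numpy as np, cv2
from plant import ctrl, imaging
def cam(n):
    c=imaging.get_calibration(n); return 210/np.tan(np.radians(c['fovy'])/2),c['cx'],c['cy'],np.array(c['R']),np.array(c['t'])
def ray(n,u,v):
    f,cx,cy,R,t=cam(n); return -R.T@t, R.T@np.array([(u-cx)/f,(v-cy)/f,1])
def atz(n,u,v,z):
    o,d=ray(n,u,v); return o+d*(z-o[2])/d[2]
def deep(n,D,u,v):
    o,d=ray(n,u,v); return o+d*D[int(v),int(u)]
def tri(a,b):
    (o1,d1),(o2,d2)=ray(*a),ray(*b)
    s=np.linalg.lstsq(np.c_[d1,-d2],o2-o1,rcond=None)[0]
    p,q=o1+s[0]*d1,o2+s[1]*d2; return (p+q)/2,np.linalg.norm(p-q)
def proj(n,X):
    f,cx,cy,R,t=cam(n); c=R@np.array(X)+t; return f*c[0]/c[2]+cx,f*c[1]/c[2]+cy
def shot(tag):
    for n in('scene','top'):
        p,d=imaging.read_camera(n); np.save(f'{n}_{tag}.npy',d); cv2.imwrite(f'pics/{n}_{tag}.png',p)
E
python3 - <<'E'
from h import *
shot('0'); print(ctrl.get_state())
for n in('scene','top'):print(n,imaging.get_calibration(n))
E
```

```text
{'time': 0.1, 'qpos': array([ 1.09300579e+00,  2.87104209e-01,  1.57805109e+00,  1.56572186e-05,
        1.27863457e+00, -1.49990824e-01]), 'dq': array([ 0.00219966, -0.0020085 , -0.00470473, -0.00105432, -0.00024971,
       -0.00030883]), 'joint_efforts': array([ 5.46423144e-04, -4.07294047e+01, -2.93701243e+01, -1.41231726e-04,
        3.37787184e-03, -7.70555545e-06]), 'eef_pos': array([0.21702174, 0.63856007, 0.24905629]), 'tcp_rot': array([ 1.63169165e-01,  9.86597495e-01, -1.04261703e-03, -3.46336610e-04]), 'contact_force': array([0.26894708, 0.01703397, 0.90142807]), 'wrist_torque': array([-0.01630461, -0.03256833, -0.02475492]), 'finger_force': 0.0, 'opening': 0.9975133332480189}
scene {'fovy': 54.455191171419045, 'cx': 275.94534815893377, 'cy': 217.08469787287976, 'R': array([[ 0.46672043, -0.88438177, -0.0063963 ],
       [-0.67446865, -0.35124486, -0.64939902],
       [ 0.57206999,  0.3074019 , -0.76042093]]), 't': array([-0.19634167,  0.48979511,  0.64971484])}
top {'fovy': 55.345239998833186, 'cx': 279.13864501678665, 'cy': 204.51907392586747, 'R': array([[ 0.01808632, -0.99965434,  0.01908086],
       [-0.9839501 , -0.02118414, -0.1771819 ],
       [ 0.17752487, -0.01557005, -0.98399314]]), 't': array([0.0553012 , 0.59847225, 0.92109594])}
```

View pics/scene_0.png

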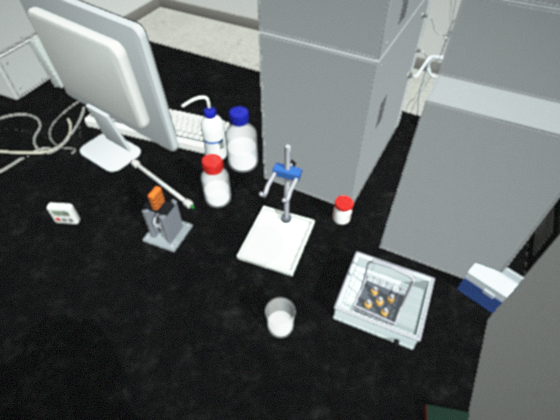

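View pics/top_0.png

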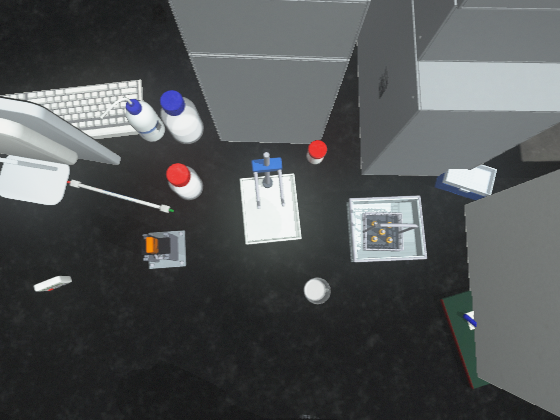

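The scene view shows the rest and hook at (160,215), the stand at (280,200) and the basket in its bath at (383,295). In the top view they are at (160,248), (268,195) and (385,230). I'll enlarge these.

```bash
python3 - <<'E'
import cv2,numpy as np
s=cv2.imread('pics/scene_0.png');t=cv2.imread('pics/top_0.png')
def c(i,u,v,w,h,k):return cv2.resize(i[v:v+h,u:u+w],None,fx=k,fy=k,interpolation=cv2.INTER_CUBIC)
# each tile 80x75 x5 =400x300 -> basket/ rest
a=np.vstack([np.hstack([c(s,125,180,80,60,5),c(s,250,140,80,60,5)]),np.hstack([c(t,130,220,80,60,5),c(t,230,145,80,60,5)])])
b=np.hstack([c(s,330,245,110,110,3.6),c(t,340,185,100,100,3.96)])
cv2.imwrite('pics/a.png',a);cv2.imwrite('pics/b.png',b)
E
```

```text
(no output)
```

View pics/a.png

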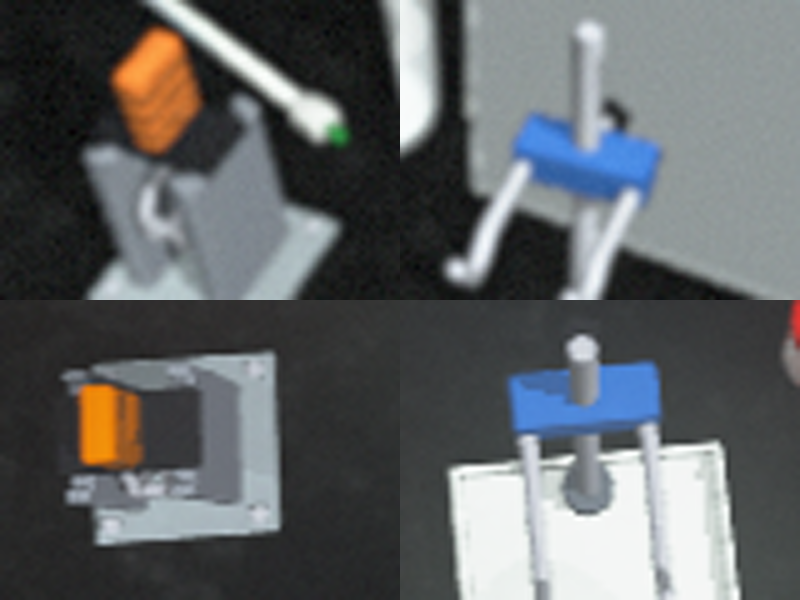

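View pics/b.png

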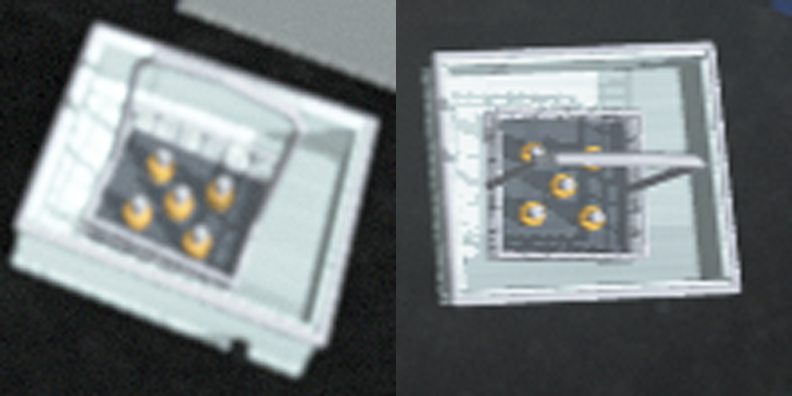

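Crops: the grip's top face centre is about scene (155,191) and top (149.4,245). The bail bends are at top (379,225) and (417,225). The prongs point toward the robot and the rails run along world x. Next I triangulate these, and use depth to check the hook's mouth direction and the seats.

```bash
python3 - <<'E'
from h import *
np.set_printoptions(precision=4,suppress=True)
D={n:np.load(n+'_0.npy') for n in('scene','top')};I={n:cv2.imread(f'pics/{n}_0.png') for n in D}
print('cams',[ray(n,0,0)[0] for n in D])
def S(x,y):return('scene',x,y)
def cloud(n,m):
    v,u=np.nonzero(m&(D[n]>0)); f,cx,cy,R,t=cam(n); z=D[n][v,u]
    return (np.c_[(u-cx)/f*z,(v-cy)/f*z,z]-t)@R
for n in D:
    h=cv2.cvtColor(I[n],cv2.COLOR_BGR2HSV); H,Sa,V=cv2.split(h)
    uu,vv=np.meshgrid(range(560),range(420))
    m=(H>5)&(H<18)&(Sa>170)&(V>120)&(uu<200); P=cloud(n,m)
    print(n,'orange',len(P),np.percentile(P,[3,50,97],axis=0).ravel()); T=P[P[:,2]>.150]; print(' top face',len(T),T.mean(0),T.min(0),T.max(0), cv2.minAreaRect((T[:,:2]*1e3).astype('f4')))
    m=(H>100)&(H<120)&(Sa>140)&(V>90)&(uu>240)&(uu<310)&(vv>140)&(vv<200);P=cloud(n,m)
    print(n,'blue',len(P),np.percentile(P,[3,50,97],axis=0).ravel())
    T=P[P[:,2]>np.percentile(P[:,2],97)-.006]; print(' top',T.mean(0),cv2.minAreaRect((T[:,:2]*1e3).astype('f4')))
print('grip top tri',tri(S(155,191.4),('top',149.4,245)))
# hook rods through rail gap, scene
n='scene';P=D[n]
for v in range(212,236,3): print(v,[tuple(np.round(deep(n,P,u,v)*1e3).astype(int)) for u in range(152,164,2)])
# bail points by top/ scene depth
for u in range(378,420,4): 
    q=[deep('top',D['top'],u,v) for v in(224,225,226)]; print('bail top',u,max(q,key=lambda p:p[2]))
# bystanders
for u,v,z in((317,290,.07),(317,149,.064),(178,175,.142)):print('by',atz('top',u,v,z))
# prongs top
for u,v0 in((236.0,0),(262,0)):
  for v in range(172,208,4):
    q=[deep('top',D['top'],257-4+k if u<250 else 281-4+k,v) for k in range(9)]; print('pr',v,max(q,key=lambda p:p[2]))
E
```

```text
cams [array([ 0.0503, -0.2013,  0.8109]), array([0.4243, 0.0823, 1.0113])]
scene orange 270 [ 0.4683  0.3364 -0.0027  0.4835  0.3394  0.1348  0.6052  0.477   0.1538]
 top face 64 [0.4845 0.3434 0.1522] [0.4685 0.3368 0.15  ] [0.5006 0.3518 0.1555] ((484.5472717285156, 344.4838562011719), (14.834501266479492, 32.19950866699219), 88.58582305908203)
scene blue 259 [0.645  0.0672 0.1698 0.6525 0.093  0.1823 0.6709 0.1245 0.185 ]
 top [0.6568 0.0956 0.1828] ((658.7937622070312, 96.54023742675781), (26.230915069580078, 60.00050354003906), 6.065411567687988)
top orange 169 [0.4714 0.3357 0.1192 0.4878 0.3392 0.1524 0.5025 0.3505 0.1565]
 top face 105 [0.4873 0.3433 0.154 ] [0.471  0.3351 0.1502] [0.503  0.3511 0.1575] ((487.0156555175781, 343.520263671875), (32.44939422607422, 14.941581726074219), 3.7926998138427734)
top blue 272 [0.6489 0.0689 0.183  0.6597 0.0945 0.1855 0.6739 0.1267 0.188 ]
 top [0.6603 0.0973 0.1855] ((661.5023193359375, 97.52921295166016), (24.519197463989258, 62.19750213623047), 7.747044086456299)
grip top tri (array([0.4865, 0.3422, 0.1526]), np.float64(0.00214160985
[... 2616 characters left out ...]
ail top 414 [ 0.5425 -0.2253  0.1527]
bail top 418 [ 0.5555 -0.2747  0.0419]
by [ 0.3959 -0.0235  0.07  ]
by [ 0.7366 -0.0237  0.064 ]
by [0.6431 0.2948 0.142 ]
pr 172 [0.6444 0.1243 0.178 ]
pr 176 [0.636  0.1198 0.1763]
pr 180 [0.6265 0.1194 0.1792]
pr 184 [0.618  0.1192 0.1782]
pr 188 [0.6096 0.119  0.177 ]
pr 192 [0.6013 0.1167 0.1754]
pr 196 [0.4243 0.0823 1.0113]
pr 200 [0.5851 0.1122 0.1698]
pr 204 [0.574  0.1115 0.183 ]
pr 172 [0.6459 0.0685 0.1772]
pr 176 [0.637  0.0684 0.1773]
pr 180 [0.4243 0.0823 1.0113]
pr 184 [0.6196 0.0659 0.1767]
pr 188 [0.6101 0.0658 0.1798]
pr 192 [0.6029 0.0655 0.173 ]
pr 196 [0.5952 0.0653 0.1678]
pr 200 [0.5852 0.061  0.175 ]
pr 204 [0.5742 0.0591 0.1879]
```

```bash
python3 - <<'E'
from h import *
np.set_printoptions(precision=4,suppress=True)
print('post',tri(('scene',288,146),('top',266.4,154.4)),atz('top',266.4,154.4,.25))
def quad(p,z):
    q=np.array([atz('top',u,v,z)[:2] for u,v in p]); x=(q[0]+q[1]-q[2]-q[3])/2; y=(q[0]+q[3]-q[1]-q[2])/2
    print(q.mean(0),np.linalg.norm(x),np.linalg.norm(y),np.degrees(np.arctan2(x[1],x[0])),np.degrees(np.arctan2(-y[0],y[1])))
quad([(240,179),(297,173),(301,240),(246,244)],.014)
quad([(149,233),(185,230.4),(186,265),(149.4,269)],.006)
b=lambda x,y:(340+(x-396)/3.96,185+y/3.96)
quad([b(434,48),b(714,42),b(740,292),b(443,303)],.05)
quad([b(487,113),b(640,112),b(640,258),b(496,257)],.036)
print('bail ends',tri(('scene',330+150/3.6,245+60/3.6),('top',379,224.7)),tri(('scene',330+292/3.6,245+118/3.6),('top',417,225.4)))
print('tips',tri(('scene',250+60/5,140+265/5),('top',230+143/5,145+(585-300)/5)))
print(proj('top',(.486,.343,.154)),proj('scene',(.486,.343,.154)))
E
```

```text
post (array([0.6628, 0.0971, 0.2468]), np.float64(0.0003898954412824402)) [0.6617 0.0972 0.25  ]
[0.5936 0.0868] 0.16950389199176907 0.14201322108697126 5.496724027607875 6.431111463122086
[0.4868 0.3424] 0.08766796504232065 0.08982329399851144 4.9942801532481775 6.31649084380084
[ 0.5461 -0.1962] 0.1556022697045612 0.17802973856284968 2.266764259299159 2.8394575343095676
[ 0.5383 -0.1893] 0.09034562718426757 0.09266131792492839 0.1661463859390075 1.1662708976357445
bail ends (array([ 0.541, -0.152,  0.139]), np.float64(0.0009756176935707391)) (array([ 0.5397, -0.2329,  0.1422]), np.float64(0.005405525385000416))
tips (array([0.5792, 0.1144, 0.1717]), np.float64(0.003884048149935099))
(np.float64(149.25408819999743), np.float64(244.88040110781333)) (np.float64(153.94183693707112), np.float64(191.03004353979404))
```

```bash
python3 - <<'E'
from h import *
D=np.load('top_0.npy')
for u,v in((118,160),(100,165),(70,155),(75,175),(110,150)):print(u,v,deep('top',D,u,v))
E
python3 -m handwheel '[0.18,-0.198,0,0,0,0.0264,0.18,-0.198,0,0,0,0.0264,0.18,-0.198,0,0,0,0.0264,0.18,-0.198,0,0,0,0.0264,0.18,-0.198,0,0,0,0.0264]' 1
```

```text
118 160 [0.68424893 0.44388101 0.10795516]
100 165 [ 0.70126661  0.53289762 -0.00168733]
70 155 [0.66846771 0.51124091 0.19237444]
75 175 [ 0.67303384  0.59403391 -0.00128414]
110 150 [0.69184442 0.44284345 0.15919632]
time: 0.52
eef_pos: [0.3528, 0.4889, 0.2497]
tcp_rot: [0.059, 0.998, -0.0, -0.0]
contact_force: [0.5, 0.3, 1.3]
opening: 0.999
finger_force: 0.0
```

```bash
python3 -m handwheel '[0.18,-0.197,0,0,0,0.0264,0.18,-0.197,0,0,0,0.0264,0.18,-0.197,0,0,0,0.0264,0.18,-0.197,0,0,0,0.0264,0.173,-0.188,0,0,0,0.0264]' 1
python3 -m handwheel '[0,0,-0.2,0,0,0,0,0,-0.2,0,0,0,0,0,0,0,0,0]'
python3 - <<'E'
from h import *
shot('1')
s=cv2.imread('pics/scene_1.png')[130:250,100:220];t=cv2.imread('pics/top_1.png')[180:300,90:210]
cv2.imwrite('pics/c.png',cv2.resize(np.hstack([s,t]),None,fx=3.3,fy=3.3,interpolation=cv2.INTER_CUBIC));print(ctrl.get_state()['eef_pos'])
E
```

```text
time: 0.93
eef_pos: [0.4871, 0.3422, 0.2499]
tcp_rot: [-0.044, 0.999, -0.0, -0.0]
contact_force: [0.0, 1.0, 0.1]
opening: 0.998
finger_force: 0.0
time: 1.18
eef_pos: [0.4831, 0.3414, 0.183]
tcp_rot: [-0.042, 0.999, -0.003, -0.006]
contact_force: [-1.7, -0.1, -1.1]
opening: 0.998
finger_force: 0.0
[0.48521627 0.34365728 0.18876205]
```

View pics/c.png

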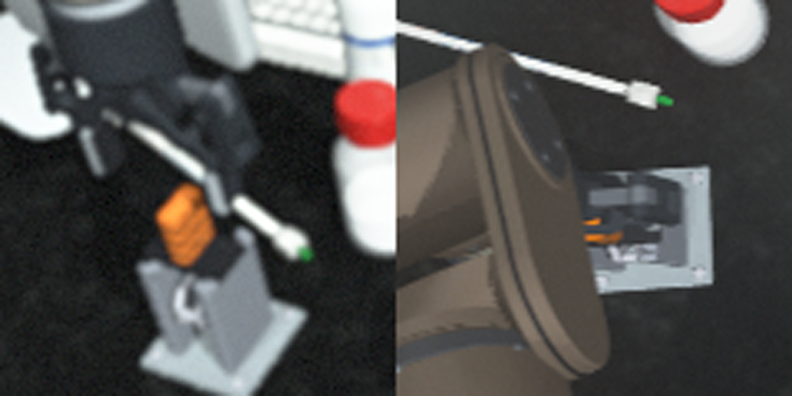

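The open fingers straddle the grip: pads at crop (105,165) and (215,195), grip at (187,225). I go down and close.

```bash
python3 -m handwheel '[0,0,-0.13,0,0,0,0,0,-0.13,0,0,0,0,0,-0.12,0,0,0,0,0,0,0,0,0,0,0,0,0,0,0]' 1
python3 -m handwheel '[0,0,0,0,0,0,0,0,0,0,0,0,0,0,0,0,0,0,0,0,0,0,0,0,0,0,0,0,0,0]' 0 80
python3 -m handwheel '[0,0,0,0,0,0,0,0,0,0,0,0,0,0,0,0,0,0,0,0,0,0,0,0,0,0,0,0,0,0]' 0 80
```

```text
time: 1.7
eef_pos: [0.4863, 0.3449, 0.1345]
tcp_rot: [-0.044, 0.999, 0.0, 0.0]
contact_force: [1.1, -0.9, 1.1]
opening: 1.0
finger_force: 0.0
time: 2.12
eef_pos: [0.4866, 0.3443, 0.1342]
tcp_rot: [-0.043, 0.999, 0.0, 0.001]
contact_force: [0.3, 0.8, 0.5]
opening: 0.301
finger_force: 0.0
time: 2.53
eef_pos: [0.4865, 0.3443, 0.1338]
tcp_rot: [-0.043, 0.999, 0.0, 0.0]
contact_force: [0.1, -0.5, 2.8]
opening: 0.155
finger_force: 78.1
```

```bash
python3 -m handwheel '[0,0,0.1,0,0,0,0,0,0.165,0,0,0,0,0,0.165,0,0,0,0,0,0.165,0,0,0,0,0,0,0,0,0]' 0 110
python3 -m handwheel '[-0.003,-0.15,0,0,0,-0.0034,-0.003,-0.25,0,0,0,-0.0034,-0.003,-0.25,0,0,0,-0.0034,-0.003,-0.25,0,0,0,-0.0034,-0.003,-0.25,0,0,0,-0.0034]'
python3 -m handwheel '[-0.003,-0.25,0,0,0,-0.0034,-0.003,-0.25,0,0,0,-0.0034,-0.003,-0.25,0,0,0,-0.0034,-0.003,-0.25,0,0,0,-0.0034,-0.003,-0.25,0,0,0,-0.0034]'
python3 -m handwheel '[-0.003,-0.25,0,0,0,-0.0034,-0.003,-0.25,0,0,0,-0.0034,-0.003,-0.25,0,0,0,-0.0034,-0.003,-0.25,0,0,0,-0.0034,-0.003,-0.15,0,0,0,0]'
python3 -m handwheel '[0,0,0,0,0,0,0,0,0,0,0,0]'
python3 - <<'E'
from h import *
shot('2')
s=cv2.imread('pics/scene_2.png')[190:330,300:460];t=cv2.imread('pics/top_2.png')[150:290,320:480]
cv2.imwrite('pics/d.png',cv2.resize(np.hstack([s,t]),None,fx=2.5,fy=2.5,interpolation=cv2.INTER_CUBIC));print(ctrl.get_state())
E
```

```text
time: 2.95
eef_pos: [0.4885, 0.3453, 0.2281]
tcp_rot: [-0.044, 0.999, 0.002, 0.004]
contact_force: [1.4, 1.4, -0.8]
opening: 0.147
finger_force: 107.1
time: 3.37
eef_pos: [0.4827, 0.1701, 0.2205]
tcp_rot: [-0.03, 1.0, -0.0, -0.001]
contact_force: [0.2, -1.5, -1.3]
opening: 0.152
finger_force: 107.3
time: 3.78
eef_pos: [0.4805, -0.0173, 0.2208]
tcp_rot: [-0.017, 1.0, 0.0, -0.001]
contact_force: [1.0, 0.9, -1.6]
opening: 0.152
finger_force: 107.3
time: 4.2
eef_pos: [0.4784, -0.1913, 0.2208]
tcp_rot: [-0.005, 1.0, 0.0, -0.001]
contact_force: [-0.2, 0.9, -0.6]
opening: 0.15
finger_force: 107.3
time: 4.37
eef_pos: [0.4786, -0.189, 0.2207]
tcp_rot: [-0.005, 1.0, 0.001, -0.001]
contact_force: [-0.3, 1.0, -1.6]
opening: 0.149
finger_force: 107.4
{'time': 4.4667, 'qpos': array([-5.70647836e-01, -4.33636574e-02,  1.99402691e+00,  4.69866756e-04,
        1.19355378e+00, -2.15391322e+00]), 'dq': array([ 0.01815876, -0.01157274, -0.00217454, -0.00120392, -0.00151684,
       -0.00386988]), 'joint_efforts': array([-6.20570295e-01, -2.69734275e+01, -2.91266423e+01, -2.25665874e-02,
       -1.17556096e-02,  4.65176308e-04]), 'eef_pos': array([ 0.47890359, -0.18738286,  0.22117164]), 'tcp_rot': array([-6.14765998e-03,  9.99980218e-01,  8.98658440e-04, -9.80771342e-04]), 'contact_force': array([-0.43834356,  0.07778643, -1.81036284]), 'wrist_torque': array([ 0.02403793, -0.02148875, -0.00329414]), 'finger_force': 107.39207625389099, 'opening': 0.14811440992751188}
```

View pics/d.png

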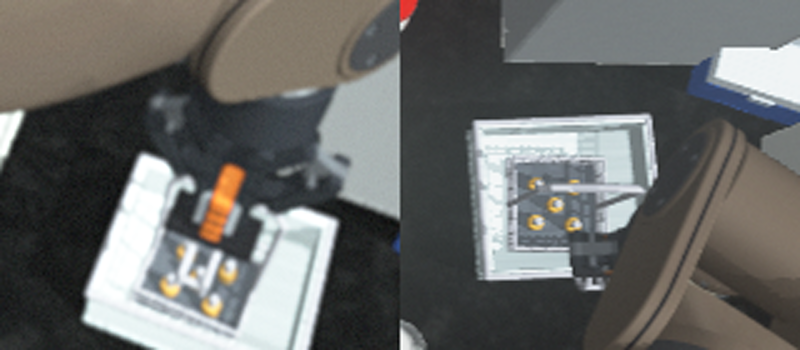

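The scene crop shows the hook rods centred at (195,270), between the bail's corners at (182,188) and (265,215), and just short of the bar. I advance into the mouth and then lift slowly.

```bash
python3 -m handwheel '[0.08,-0.01,0.012,0,0,0,0.08,0,0,0,0,0,0.08,0,0,0,0,0,0.08,0,0,0,0,0,0.08,0,0,0,0,0]'
python3 -m handwheel '[0,0,0,0,0,0,0,0,0,0,0,0]'
python3 -m handwheel '[0,0,0.03,0,0,0,0,0,0.03,0,0,0,0,0,0.03,0,0,0,0,0,0.03,0,0,0,0,0,0,0,0,0]'
```

```text
time: 4.88
eef_pos: [0.54, -0.1878, 0.2238]
tcp_rot: [-0.007, 1.0, 0.0, -0.0]
contact_force: [-0.6, -0.1, -1.0]
opening: 0.146
finger_force: 107.4
time: 5.05
eef_pos: [0.5395, -0.1882, 0.2237]
tcp_rot: [-0.007, 1.0, 0.0, -0.001]
contact_force: [-0.7, -0.1, -2.2]
opening: 0.149
finger_force: 107.4
time: 5.47
eef_pos: [0.5396, -0.19, 0.2437]
tcp_rot: [-0.006, 1.0, -0.0, 0.001]
contact_force: [0.2, -0.3, -0.4]
opening: 0.153
finger_force: 107.4
```

```bash
python3 -m handwheel '[0,0,0.02,0,0,0,0,0,0.02,0,0,0,0,0,0.02,0,0,0,0,0,0.03,0,0,0,0,0,0.03,0,0,0]'
python3 -m handwheel '[0,0,0.06,0,0,0,0,0,0.06,0,0,0,0,0,0.06,0,0,0,0,0,0.06,0,0,0,0,0,0,0,0,0]'
```

```text
time: 5.88
eef_pos: [0.5391, -0.1897, 0.26]
tcp_rot: [-0.006, 1.0, 0.0, -0.001]
contact_force: [0.2, -0.6, -4.8]
opening: 0.152
finger_force: 107.1
time: 6.3
eef_pos: [0.5406, -0.1904, 0.3]
tcp_rot: [-0.006, 1.0, -0.001, 0.002]
contact_force: [0.6, 0.7, -4.1]
opening: 0.151
finger_force: 107.1
```

```bash
python3 -m handwheel '[0,0,0.03,0,0,0,0,0,0.04,0,0,0,0,0,0.04,0,0,0,0,0,0.02,0,0,0,0,0,0,0,0,0]'
python3 -m handwheel '[0,0.02,0,0,0,0,0,0.03,0,0,0,0,0,0.04,0,0,0,0,0,0.05,0,0,0,0,0,0.06,0,0,0,0]'
python3 -m handwheel '[-0.003,0.07,0,0,0,0.003,-0.003,0.07,0,0,0,0.003,-0.003,0.07,0,0,0,0.003,-0.003,0.07,0,0,0,0.003,-0.003,0.07,0,0,0,0.003]'
python3 -m handwheel '[-0.003,0.07,0,0,0,0.003,-0.003,0.07,0,0,0,0.003,-0.003,0.07,0,0,0,0.003,-0.003,0.07,0,0,0,0.003,-0.003,0.07,0,0,0,0.003]'
python3 -m handwheel '[-0.003,0.07,0,0,0,0.003,-0.003,0.07,0,0,0,0.003,-0.003,0.07,0,0,0,0.003,-0.003,0.07,0,0,0,0.003,-0.003,0.07,0,0,0,0.003]'
python3 -m handwheel '[-0.003,0.07,0,0,0,0.003,-0.003,0.07,0,0,0,0.003,-0.003,0.07,0,0,0,0.003,-0.003,0.06,0,0,0,0.003,-0.003,0.06,0,0,0,0.003]'
python3 -m handwheel '[0,0.06,0,0,0,0.003,0,0.05,0,0,0,0.002,0,0.04,0,0,0,0,0,0.03,0,0,0,0,0,0.02,0,0,0,0]'
python3 -m handwheel '[0,0,0,0,0,0,0,0,0,0,0,0,0,0,0,0,0,0,0,0,0,0,0,0,0,0,0,0,0,0]'
```

```text
time: 6.72
eef_pos: [0.5398, -0.1901, 0.3171]
tcp_rot: [-0.006, 1.0, -0.001, 0.001]
contact_force: [-0.1, -0.5, -4.8]
opening: 0.152
finger_force: 107.1
time: 7.13
eef_pos: [0.5393, -0.159, 0.3155]
tcp_rot: [-0.006, 1.0, 0.0, -0.0]
contact_force: [-0.6, -1.2, -5.3]
opening: 0.145
finger_force: 107.1
time: 7.55
eef_pos: [0.5371, -0.106, 0.316]
tcp_rot: [-0.018, 1.0, -0.0, 0.0]
contact_force: [0.3, -0.6, -4.9]
opening: 0.144
finger_force: 107.1
time: 7.97
eef_pos: [0.5349, -0.0538, 0.3159]
tcp_rot: [-0.03, 1.0, -0.0, -0.0]
contact_force: [-0.9, -0.9, -5.9]
opening: 0.147
finger_force: 107.1
time: 8.38
eef_pos: [0.5327, -0.0013, 0.3159]
tcp_rot: [-0.042, 0.999, -0.0, 0.0]
contact_force: [-0.1, -1.4, -4.9]
opening: 0.149
finger_force: 107.1
time: 8.8
eef_pos: [0.5304, 0.0482, 0.3159]
tcp_rot: [-0.054, 0.999, 0.0, -0.0]
contact_force: [0.4, 0.5, -5.5]
opening: 0.147
finger_force: 107.1
time: 9.22
eef_pos: [0.5305, 0.0777, 0.3159]
tcp_rot: [-0.057, 0.998, -0.0, 0.0]
contact_force: [-0.3, 1.1, -5.3]
opening: 0.149
finger_force: 107.2
time: 9.63
eef_pos: [0.5305, 0.0769, 0.3159]
tcp_rot: [-0.057, 0.998, 0.0, 0.0]
contact_force: [-0.4, 0.2, -4.3]
opening: 0.149
finger_force: 107.2
```

```bash
python3 -m handwheel '[0.01,0.01,0,0,0,0,0,0.02,0,0,0,0,0,0,0,0,0,0,0,0,0,0,0,0,0,0,0,0,0,0]'
python3 - <<'E'
from h import *
shot('3')
s=cv2.imread('pics/scene_3.png')[100:300,200:360];t=cv2.imread('pics/top_3.png')[110:310,200:360]
cv2.imwrite('pics/e.png',cv2.resize(np.hstack([s,t]),None,fx=2.5,fy=2.5,interpolation=cv2.INTER_CUBIC))
E
```

```text
time: 10.05
eef_pos: [0.532, 0.0817, 0.3159]
tcp_rot: [-0.057, 0.998, -0.0, 0.0]
contact_force: [-0.2, -0.2, -6.0]
opening: 0.151
finger_force: 107.1
```

View pics/e.png

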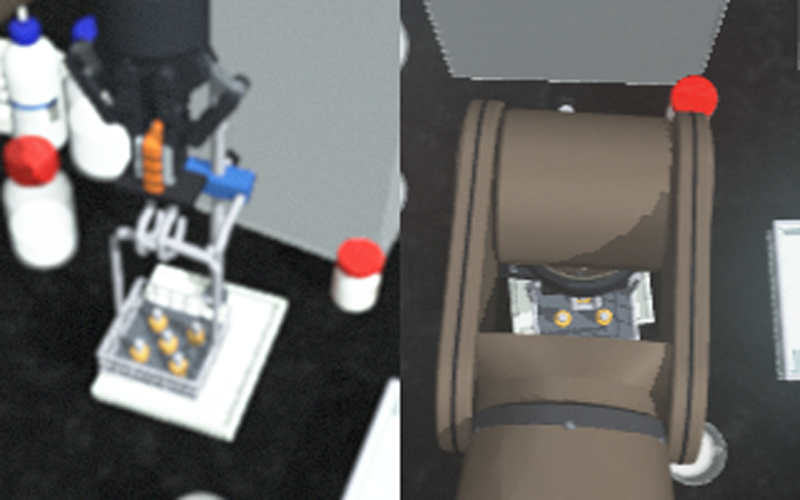

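The scene crop shows the basket hanging upright from the hook, bail corners at about (118,233) and (218,255), in front of the prongs. I check the bail's corners against prediction before entering.

```bash
python3 - <<'E'
from h import *
c,s=np.cos(.114),np.sin(.114)
for dz in(0,-.003,.003):
  for y in(.045,-.045): print(dz,y,[np.round((a-b)*2.5) for a,b in zip(proj('scene',(.532-s*y,.0817+c*y,.222-.012+dz)),(200,100))])
print([np.round((a-b)*2.5) for a,b in zip(proj('scene',(.532,.0817,.222)),(200,100))])
# prong tips predicted vs seen in crop a (scene px ~ (262,193))
for y in(.026,-.026):
  for z in(.17,.18): print(y,z,np.round(proj('scene',(.592-.019*c-s*y,.088-.019*s+c*y,z+.012)),1),np.round(proj('top',(.592-.019*c-s*y,.088-.019*s+c*y,z+.012)),1))
E
```

```text
0 0.045 [np.float64(112.0), np.float64(236.0)]
0 -0.045 [np.float64(215.0), np.float64(265.0)]
-0.003 0.045 [np.float64(112.0), np.float64(238.0)]
-0.003 -0.045 [np.float64(215.0), np.float64(268.0)]
0.003 0.045 [np.float64(112.0), np.float64(233.0)]
0.003 -0.045 [np.float64(216.0), np.float64(263.0)]
[np.float64(163.0), np.float64(240.0)]
0.026 0.17 [261.8 192.7] [258.9 205.9]
0.026 0.18 [261.7 189.4] [258.7 205. ]
-0.026 0.17 [284.6 199. ] [283.5 203.6]
-0.026 0.18 [284.7 195.8] [283.7 202.8]
```

```bash
python3 -m handwheel '[0.015,0.002,0,0,0,0,0.025,0.003,0,0,0,0,0.035,0.004,0,0,0,0,0.04,0.005,0,0,0,0,0.04,0.005,0,0,0,0]'
python3 -m handwheel '[0.04,0.005,0,0,0,0,0.04,0.005,0,0,0,0,0.04,0.005,0,0,0,0,0.04,0.004,0,0,0,0,0.035,0.004,0,0,0,0]'
python3 -m handwheel '[0.025,0.003,0,0,0,0,0.02,0.002,0,0,0,0,0,0,0,0,0,0,0,0,0,0,0,0,0,0,0,0,0,0]'
python3 -m handwheel '[0,0,-0.02,0,0,0,0,0,-0.04,0,0,0,0,0,-0.05,0,0,0,0,0,-0.04,0,0,0,0,0,-0.02,0,0,0]'
python3 -m handwheel '[0,0,0,0,0,0,0,0,0,0,0,0,0,0,0,0,0,0]'
```

```text
time: 10.57
eef_pos: [0.556, 0.0846, 0.3158]
tcp_rot: [-0.057, 0.998, 0.0, 0.0]
contact_force: [-0.3, -0.7, -4.8]
opening: 0.152
finger_force: 107.1
time: 10.98
eef_pos: [0.5851, 0.088, 0.3157]
tcp_rot: [-0.057, 0.998, 0.0, -0.0]
contact_force: [-0.2, 0.1, -4.9]
opening: 0.151
finger_force: 107.1
time: 11.4
eef_pos: [0.5912, 0.0887, 0.3159]
tcp_rot: [-0.057, 0.998, -0.0, 0.0]
contact_force: [0.3, -0.2, -5.3]
opening: 0.151
finger_force: 107.1
time: 11.82
eef_pos: [0.5904, 0.0887, 0.2881]
tcp_rot: [-0.057, 0.998, 0.0, -0.002]
contact_force: [-0.3, -0.0, -5.5]
opening: 0.15
finger_force: 107.1
time: 12.07
eef_pos: [0.5915, 0.0887, 0.2907]
tcp_rot: [-0.057, 0.998, -0.0, 0.0]
contact_force: [-0.8, 0.7, -5.2]
opening: 0.147
finger_force: 107.1
```

```bash
for i in 1 2; do :; done
python3 -m handwheel '[0,0,-0.012,0,0,0,0,0,-0.012,0,0,0,0,0,-0.012,0,0,0,0,0,-0.012,0,0,0,0,0,-0.012,0,0,0]'
python3 -m handwheel '[0,0,-0.012,0,0,0,0,0,-0.012,0,0,0,0,0,-0.012,0,0,0,0,0,-0.012,0,0,0,0,0,-0.012,0,0,0]'
python3 -m handwheel '[0,0,-0.01,0,0,0,0,0,-0.01,0,0,0,0,0,-0.01,0,0,0,0,0,0,0,0,0,0,0,0,0,0,0]'
python3 -m handwheel '[0,0,-0.01,0,0,0,0,0,-0.01,0,0,0,0,0,-0.01,0,0,0,0,0,0,0,0,0,0,0,0,0,0,0]'
```

```text
time: 12.48
eef_pos: [0.5912, 0.0887, 0.2811]
tcp_rot: [-0.057, 0.998, 0.0, -0.0]
contact_force: [-0.2, -0.2, -6.0]
opening: 0.151
finger_force: 107.1
time: 12.9
eef_pos: [0.5912, 0.0887, 0.2722]
tcp_rot: [-0.057, 0.998, 0.0, -0.0]
contact_force: [-0.8, -0.5, -5.6]
opening: 0.151
finger_force: 107.1
time: 13.32
eef_pos: [0.5914, 0.0887, 0.2682]
tcp_rot: [-0.057, 0.998, 0.0, 0.0]
contact_force: [0.1, -0.1, -4.7]
opening: 0.148
finger_force: 107.2
time: 13.73
eef_pos: [0.5914, 0.0887, 0.2638]
tcp_rot: [-0.057, 0.998, -0.0, 0.0]
contact_force: [-0.9, -0.2, -0.5]
opening: 0.15
finger_force: 107.2
```

```bash
python3 -m handwheel '[0,0,-0.025,0,0,0,0,0,-0.025,0,0,0,0,0,-0.025,0,0,0,0,0,-0.02,0,0,0,0,0,-0.015,0,0,0]'
python3 -m handwheel '[0,0,-0.01,0,0,0,0,0,-0.01,0,0,0,0,0,0,0,0,0,0,0,0,0,0,0]'
python3 - <<'E'
from h import *
shot('4')
s=cv2.imread('pics/scene_4.png')[130:255,220:340]
cv2.imwrite('pics/f.png',cv2.resize(s,None,fx=4.8,fy=4.8,interpolation=cv2.INTER_CUBIC));print(ctrl.get_state()['contact_force'])
E
```

```text
time: 14.15
eef_pos: [0.591, 0.0887, 0.246]
tcp_rot: [-0.057, 0.998, 0.0, -0.001]
contact_force: [0.2, 0.6, -0.8]
opening: 0.149
finger_force: 107.2
time: 14.48
eef_pos: [0.5913, 0.0887, 0.2439]
tcp_rot: [-0.057, 0.998, -0.0, 0.0]
contact_force: [0.6, -0.6, -1.5]
opening: 0.149
finger_force: 107.2
[ 0.3343031  -0.23629864 -0.55829746]
```

View pics/f.png

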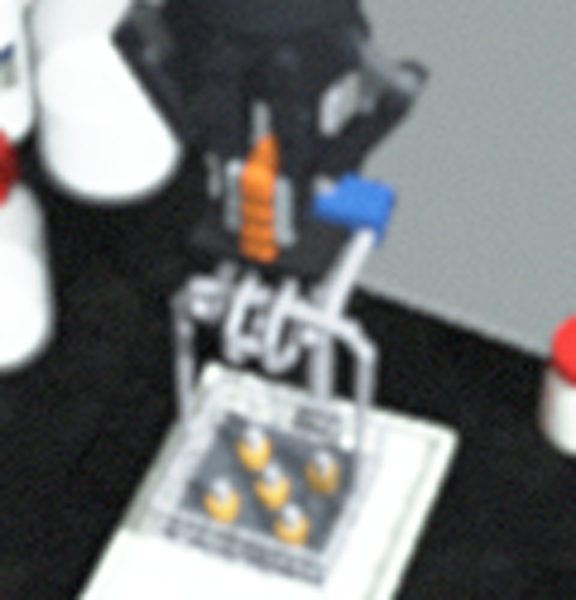

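The basket hangs level, its bail on both prongs (corners near (185,300) and (370,345)), and the hook rods sit below the bar at (260,330). I back out slowly.

```bash
python3 -m handwheel '[-0.015,-0.002,0,0,0,0,-0.02,-0.002,0,0,0,0,-0.02,-0.002,0,0,0,0,-0.02,-0.002,0,0,0,0,0,0,0,0,0,0]'
python3 -m handwheel '[-0.03,-0.0035,0,0,0,0,-0.03,-0.0035,0,0,0,0,-0.03,-0.0035,0,0,0,0,-0.03,-0.0035,0,0,0,0,-0.03,-0.0035,0,0,0,0]'
python3 -m handwheel '[-0.03,-0.0035,0,0,0,0,-0.04,-0.0045,0,0,0,0,-0.05,-0.006,0,0,0,0,-0.05,-0.006,0,0,0,0,0,0,0,0,0,0]'
python3 - <<'E'
from h import *
shot('5')
s=cv2.imread('pics/scene_5.png')[130:255,220:340]
cv2.imwrite('pics/g.png',cv2.resize(s,None,fx=4.8,fy=4.8,interpolation=cv2.INTER_CUBIC));print(ctrl.get_state()['contact_force'])
E
```

```text
time: 15.0
eef_pos: [0.5793, 0.0875, 0.2439]
tcp_rot: [-0.057, 0.998, 0.0, -0.0]
contact_force: [-0.8, -0.3, -1.2]
opening: 0.148
finger_force: 107.2
time: 15.42
eef_pos: [0.5569, 0.0848, 0.2439]
tcp_rot: [-0.057, 0.998, 0.0, -0.0]
contact_force: [0.1, 0.3, -0.2]
opening: 0.146
finger_force: 107.3
time: 15.83
eef_pos: [0.5306, 0.0819, 0.2437]
tcp_rot: [-0.057, 0.998, 0.0, -0.0]
contact_force: [-0.3, -0.3, -1.5]
opening: 0.151
finger_force: 107.3
[-0.03549515 -0.90731548 -1.37173168]
```

View pics/g.png

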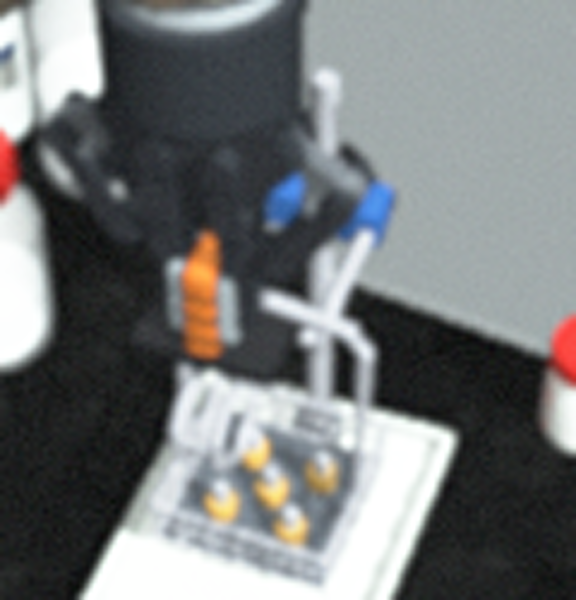

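Hook is free and the bail corner is unmoved at (370,345). Next I back away and carry the hook over the rest.

```bash
python3 -m handwheel '[-0.1,-0.012,0,0,0,0,-0.15,-0.015,0,0,0,0,-0.14,-0.015,0,0,0,0,0,0,0,0,0,0]'
python3 -m handwheel '[0.01,0.1,0,0,0,-0.002,0.01,0.2,0,0,0,-0.002,0.01,0.2,0,0,0,-0.002,0.01,0.2,0,0,0,-0.002,0.01,0.2,0,0,0,-0.002]'
python3 -m handwheel '[0.01,0.2,0,0,0,-0.002,0.01,0.2,0,0,0,-0.002,0.01,0.2,0,0,0,-0.002,0.01,0.2,0,0,0,-0.002,0.01,0.09,0,0,0,0]'
python3 -m handwheel '[0,0,0,0,0,0,0,0,0,0,0,0,0,0,0,0,0,0,0,0,0,0,0,0]'; python3 -c "
from plant import ctrl
print(ctrl.get_state()['eef_pos'],ctrl.get_state()['tcp_rot'])"
```

```text
time: 16.27
eef_pos: [0.471, 0.0757, 0.2432]
tcp_rot: [-0.057, 0.998, 0.0, -0.001]
contact_force: [-0.1, 0.9, -0.7]
opening: 0.145
finger_force: 107.5
time: 16.68
eef_pos: [0.4818, 0.212, 0.2442]
tcp_rot: [-0.049, 0.999, 0.0, 0.001]
contact_force: [0.1, -0.7, -0.7]
opening: 0.151
finger_force: 107.7
time: 17.1
eef_pos: [0.4888, 0.3474, 0.2439]
tcp_rot: [-0.044, 0.999, 0.001, 0.0]
contact_force: [-0.4, -1.0, -0.8]
opening: 0.152
finger_force: 107.7
time: 17.43
eef_pos: [0.4888, 0.3429, 0.2438]
tcp_rot: [-0.042, 0.999, -0.0, -0.0]
contact_force: [-0.0, 0.0, -2.0]
opening: 0.147
finger_force: 107.7
[0.4887542  0.34291577 0.24378157] [-4.22976626e-02  9.99105020e-01 -2.45579954e-04 -7.79279070e-05]
```

```bash
python3 -m handwheel '[-0.015,0.009,-0.1,0,0,0,0,0,-0.15,0,0,0,0,0,-0.15,0,0,0,0,0,-0.12,0,0,0,0,0,0,0,0,0]'
python3 -m handwheel '[0,0,-0.08,0,0,0,0,0,-0.05,0,0,0,0,0,-0.03,0,0,0,0,0,0,0,0,0,0,0,0,0,0,0]'
```

```text
time: 17.85
eef_pos: [0.4839, 0.343, 0.1612]
tcp_rot: [-0.042, 0.999, -0.002, -0.004]
contact_force: [-0.2, 0.4, -2.0]
opening: 0.149
finger_force: 107.7
time: 18.27
eef_pos: [0.4865, 0.3455, 0.1423]
tcp_rot: [-0.043, 0.999, 0.0, 0.0]
contact_force: [-0.3, -0.5, -0.9]
opening: 0.152
finger_force: 107.7
```

```bash
python3 -m handwheel '[0,-0.006,-0.02,0,0,0,0,0,-0.02,0,0,0,0,0,0,0,0,0,0,0,0,0,0,0]'
python3 -m handwheel '[0,0,-0.01,0,0,0,0,0,-0.008,0,0,0,0,0,0,0,0,0,0,0,0,0,0,0]'
```

```text
time: 18.6
eef_pos: [0.4861, 0.3445, 0.1358]
tcp_rot: [-0.043, 0.999, -0.0, -0.0]
contact_force: [-0.4, 0.0, -1.1]
opening: 0.151
finger_force: 107.7
time: 18.93
eef_pos: [0.4865, 0.3447, 0.1339]
tcp_rot: [-0.043, 0.999, 0.0, 0.0]
contact_force: [-1.1, -0.4, 2.3]
opening: 0.149
finger_force: 108.4
```

Contact at the original height, so I release and retreat upward.

```bash
python3 -m handwheel '[0,0,0,0,0,0,0,0,0,0,0,0,0,0,0,0,0,0,0,0,0,0,0,0,0,0,0,0,0,0]' 0.5 20
python3 -m handwheel '[0,0,0,0,0,0,0,0,0,0,0,0,0,0,0,0,0,0,0,0,0,0,0,0,0,0,0,0,0,0]' 0.9
python3 -m handwheel '[0,0,0.1,0,0,0,0,0,0.2,0,0,0,0,0,0.2,0,0,0,0,0,0.2,0,0,0,0,0,0.1,0,0,0]'
python3 -m handwheel '[-0.1,0.15,0.05,0,0,0,-0.1,0.15,0,0,0,0,-0.1,0.15,0,0,0,0,-0.1,0.15,0,0,0,0,0,0,0,0,0,0]'
python3 -m handwheel '[0,0,0,0,0,0,0,0,0,0,0,0,0,0,0,0,0,0,0,0,0,0,0,0]'
python3 - <<'E'
from h import *
shot('6')
s=cv2.imread('pics/scene_6.png')[130:280,110:360]
cv2.imwrite('pics/i.png',cv2.resize(s,None,fx=3.2,fy=3.2,interpolation=cv2.INTER_CUBIC))
D=np.load('top_6.npy');I=cv2.imread('pics/top_6.png')
h=cv2.cvtColor(I,cv2.COLOR_BGR2HSV);m=(h[...,0]>5)&(h[...,0]<18)&(h[...,1]>170)&(h[...,2]>120)
m[:,200:]=0
v,u=np.nonzero(m);P=np.array([deep('top',D,a,b) for a,b in zip(u,v)])
if len(P):
  P=P[P[:,2]>.15];print(len(P),P.mean(0),P.min(0),P.max(0))
E
```

```text
time: 19.35
eef_pos: [0.4862, 0.3445, 0.133]
tcp_rot: [-0.043, 0.999, -0.0, -0.0]
contact_force: [0.0, -0.2, -0.5]
opening: 0.5
finger_force: 0.0
time: 19.77
eef_pos: [0.4862, 0.3445, 0.1332]
tcp_rot: [-0.043, 0.999, 0.0, 0.0]
contact_force: [0.3, -0.1, -0.5]
opening: 0.901
finger_force: 0.0
time: 20.18
eef_pos: [0.4876, 0.3452, 0.258]
tcp_rot: [-0.043, 0.999, 0.001, 0.003]
contact_force: [0.7, 0.2, 0.6]
opening: 0.901
finger_force: 0.0
time: 20.6
eef_pos: [0.4237, 0.4375, 0.2608]
tcp_rot: [-0.045, 0.999, 0.001, -0.0]
contact_force: [-0.3, 0.3, -0.7]
opening: 0.9
finger_force: 0.0
time: 20.93
eef_pos: [0.4269, 0.4337, 0.2606]
tcp_rot: [-0.042, 0.999, -0.0, 0.0]
contact_force: [-0.4, -0.5, -0.3]
opening: 0.902
finger_force: 0.0
54 [0.48713378 0.34301291 0.15353817] [0.47089208 0.33674982 0.15047746] [0.5028203  0.35092331 0.15738919]
```

View pics/i.png

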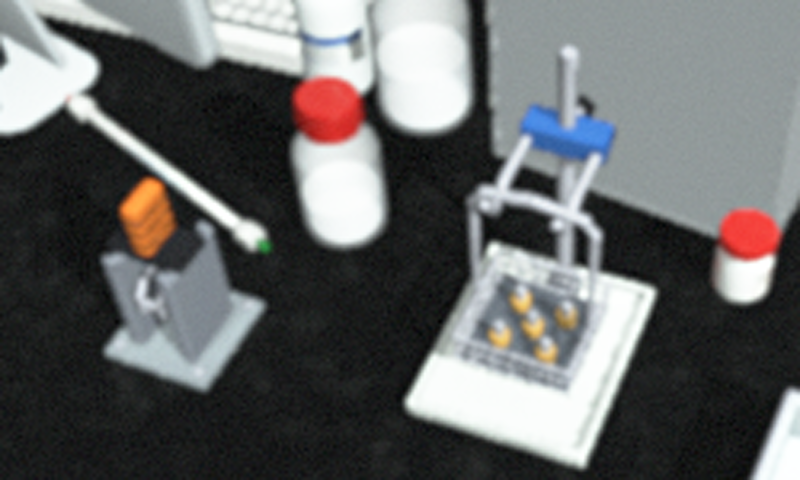

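The basket hangs upright on both prongs, with its bail from (480,195) to (598,235). The hook is back on its rest, grip at (147,217) and 0.154 m high as before. Handing in.

```bash
python3 -c "
from plant import ctrl
print(ctrl.sign_off())"
```

```text
the job is handed in; nothing more can be done
None
```

The job is handed in at about 21 s: the last picture shows the basket hanging upright by its bail on both prongs and the lifting hook back on its rest as it was; the sign-off gave no verdict.

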